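# Lock the swing plate of the hand press with its pin

## Task

Take the brass-headed lock pin out of the wooden block, put it through the hole in the free end of the press's swing plate, and bring the plate round under the ram by feel, bearing only lightly on the pin, until it drops into the hidden hole of the index strip underneath. Push it fully home, head flush on the plate, and let go; be gentle with the press throughout, and leave the other things on the bench where they are.

Things in the scene. Friction and masses are not known exactly. Their poses are not given: they have to be found in the camera images.
- press: Dark green cast-iron hand press, long lever, bolted down. Origin on the bench under the ram; z up, +y out of the throat towards the swing plate's free end. Foot 225 mm (x) by 400 mm (y -205 to +195); bed top 52 mm high. Ram pad 56 mm wide, down to 128 mm; head and ram guide 240 to 430 mm high, ram up to 545. Column, head, ram, lever all lie behind y = +50 mm: free room over the hole.
- swing_plate (a joint): Turn of the aluminium swing plate (130 by 275 by 12 mm, level) about its upright pivot bolt, rad, + anticlockwise from above; at 0 the pivot-to-hole line runs along the press's +y. Starts swung out at 0.11 to 0.20. The hidden hole of the index strip lies at a value between -0.05 and +0.05, not measured: feel for it. Stops -0.10, +0.30; friction 0.25 N m (1.3 N at the hole), stays where left.
- plate_pivot (a point): On the pivot bolt's axis, level with the plate's upper face (89 mm above the bench); 50 mm behind the ram (press y = -50 mm). The bolt head and the lacquer panel with its brass fences stand up to 24 mm above the plate, 95 mm or more from the plate's hole.
- plate_hole (a point): Centre of the 14 mm hole with brass ring in the swing plate's free end, at its upper face, 89 mm above the bench, 200 mm from the pivot axis. 1 mm under the plate is the level, fixed steel index strip (24 mm thick), under the hole for the whole swing; its one 13.5 mm through hole is also 200 mm from the pivot axis. Off that hole a pin rests on the strip, shoulder 21 mm above the plate.
- lock_pin: Lock pin, about 160 g, upright in one hole of the wooden block. Origin: centre of its tip; z towards the head. Steel shank 12 mm thick, 34 mm long, the last 5 mm tapering to a 6 mm flat tip; then a brass collar 32 mm across, 4 mm thick; then a round brass knob 26 mm across, 32 mm tall (70 mm in all).
- pin_shoulder (a point): Underside of the lock pin's collar, on its axis, 34 mm above the tip; rests on the plate when the pin is home.
- pin_grip (a point): Point on the lock pin's axis 25 mm above the shoulder (11 mm below the top of the knob): with the TCP here the fingertips clear the collar.
- pin_block: Fixed dark wooden block 55 mm (x) by 150 mm (y) by 50 mm high, origin under its centre; holes (15 mm, 42 mm deep) at y = +36 and -36 mm, one with the lock pin, the other with the punch.
- copper_punch: Tarnished brown copper punch in the block's other hole, 84 mm long, 20 mm thick, standing 50 mm above the block. Leave alone.
- brush_pot: Red bamboo pot, 80 mm across, 110 mm high, with three brushes reaching 222 mm. Leave alone.
- quartz_pebble: Smoky quartz polishing pebble, 50 mm across, 30 mm high. Leave alone.
- pearl_plaque: Square mother-of-pearl plaque, 90 by 90 by 7 mm, lying flat. Leave alone.
- lacquer_jar: Amber glass jar with dark lid, 64 mm across, 85 mm high. Leave alone.
- shell_dish: Blue ceramic dish, 96 mm across, 32 mm high. Leave alone.
- brass_weight: Brass weight with knob, 48 mm across, 60 mm high. Leave alone.
Not all that is in view belongs to the job. Leave any green look-alike of the lock_pin alone.

How it is judged:
By the outcome, as a careful person would: the job done as asked, in the order asked, and still so for the second after the job is handed in, with the robot touching nothing.
It also fails if it takes over 61 s, if anything falls off the work surface, if the arm or the gripper's body presses on something with over 40 N, if the wrist force passes 120 N, or if a joint passes its speed limit or range.

## Robot

A 6-joint arm with a two-finger parallel gripper is mounted at the origin on the work surface. World frame = base frame: x ahead of the robot, y to its left, z up, the work surface at z = 0. Lengths are in mm, angles in rad, forces in N, time in s.
With the tool pointing down it reaches from about 375 to 975 mm from the base axis. Payload 3.8 kg.
Tool frame: the origin (TCP) lies between the finger pads, 19 mm behind the fingertips; this is the grasp point; z points along the fingers, y is the line along which they close (so a half turn about z gives the same grasp; the last joint's range is limited). The gripper opens to 88 mm and grips with 3 to 60 N. Pads are 18 mm wide; open, the fingers measure 123 mm over their backs; the gripper's body (75 mm by 187 mm) begins 45 mm behind the grasp point.
Start: joints at [-1.281, 0.264, 1.604, -0, 1.274, -0.037], TCP at [216.679, -639.272, 257.406] pointing down, gripper open.
Joint ranges: [-2.63, 2.63], [-0.94, 2.18], [0.31, 2.57], [-1.31, 4.45], [0, 2.66], [-2.55, 2.55]. Speed limits (rad/s): [2.57, 2.57, 3.14, 3.14, 3.14, 3.14].

## Interface

Orientations are given as a 3x3 rotation matrix whose columns are the frame's x, y, z axes.
In Python, from bench import status, eyes, workorder gives the robot as it stands. The module is installed in compiled form; this text tells all that it offers.
- The arm moves only by the tool arm_command, never from a script. Its argument "rows" is a list of rows, each a list of 3 entries, a list of its own where there are three numbers: the shift along the tool's x, y, z in m, then the turn, a rotation vector about the tool's x, y, z in degrees, then the finger opening in m, from 0 to 0.0881. In form: [[[x, y, z], [rx, ry, rz], claw], ...]. A call has exactly 10 rows; each row is the pose to reach, as a shift and turn from the pose commanded when the call began, along the tool's axes at that moment; what a row does not reach only later rows make up. A row lasts 1/12 s, in which the tool goes at most 41.7 mm and 7.16 degrees, less where a joint would pass 70% of its speed; a pose out of reach is approached as far as the arm can. A call with a gripper value outside its range is refused whole. The fingers move at their own pace and stop on an object; "squeeze" is the grip in N (left out, the last holds). Time passes only in rows, so rows that repeat a pose let the fingers close, or fill a call up. It gives the time, the measured TCP pose, the force, the opening and the grip force at its end, in the units of the state.
- status.sense(): the state, without advancing time (a new reading comes with each control period).
- eyes.camera(name): name is "side" or "top"; returns a dict with "frame" (384x512x3 uint8, red, green, blue), "camera_matrix" (3x3 intrinsics, pixels), "extrinsics" (4x4, takes a point from camera to world coordinates). Camera axes: x right, y down, z forward; pixel columns grow to the right and rows downward; lengths in mm; the calibration is good to about 2 mm. A picture is of the moment at which its call begins. There is no depth.
- workorder.sign_off(): hands the job in; it is judged then, once.
The state is a dict: "time": time; "joints": joint angles; "joint_vel": joint speeds; "joint_efforts": joint torques, N m; "ee_pos": TCP position; "ee_rot": TCP orientation; "wrist_force": force on the tool from outside, world axes, zero at the start; "torque": the same for the moment, N m; "width": finger opening in mm; "gripper_force": force on a finger pad.
Only numpy, scipy, OpenCV 4.12 (cv2) and the standard library are available. Lean on these libraries where they do the work, as an engineer would, in place of code of your own. Each camera call takes 0.05 s, during which the arm holds its last target. There are 200 camera calls.

## Working session

There is one attempt and no reset: what is moved stays moved. The work goes in short steps, Python scripts to look and compute and a tool call to move; the robot and the scene stay as the last step left them, time stands still between calls to the robot, and variables do not carry over. Pictures are saved under pics/ and viewed, at most 10 in all, crops included, and the job is handed in when it is done.

Besides the shell and the picture viewer there is one more tool, called after "Emit:" as name([rows], argument=value, ...), one row to a line, values as JSON. arm_command: Moves the arm, as the interface text tells. Its arguments: {"type":"object","properties":{"rows":{"type":"array","items":{"type":"array"}},"squeeze":{"type":"number"}},"required":["rows"]}

```bash
mkdir -p pics; cat > h.py <<'E'
import numpy as np, cv2
from bench import status, eyes, workorder
def cam(n):
    c=eyes.camera(n); return np.array(c["frame"]),np.array(c["camera_matrix"],float),np.array(c["extrinsics"],float)
def ray(px,K,T):
    d=T[:3,:3]@np.linalg.solve(K,[px[0],px[1],1.]); return T[:3,3],d/np.linalg.norm(d)
def onz(px,K,T,z):
    o,d=ray(px,K,T); return o+d*(z-o[2])/d[2]
def tri(p1,c1,p2,c2):
    o1,d1=ray(p1,*c1);o2,d2=ray(p2,*c2)
    s=np.linalg.lstsq(np.c_[d1,-d2],o2-o1,rcond=None)[0]
    a=o1+s[0]*d1;b=o2+s[1]*d2
    return (a+b)/2,np.linalg.norm(a-b)
def proj(p,K,T):
    q=np.linalg.inv(T)@np.r_[p,1]; q=K@q[:3]; return q[:2]/q[2]
E
python3 - <<'E'
from h import *
for n in("top","side"):
    f,K,T=cam(n); np.savez(f"{n}.npz",f=f,K=K,T=T)
    cv2.imwrite(f"pics/{n}0.png",cv2.resize(f[:,:,::-1],(800,600),interpolation=cv2.INTER_CUBIC)); print(n,K.round(1).tolist(),T.round(3).tolist())
print(status.sense())
E
```

```text
top [[392.2, 0.0, 261.8], [0.0, 392.2, 189.4], [0.0, 0.0, 1.0]] [[-0.023, -0.989, 0.143, 404.466], [-1.0, 0.023, -0.001, -36.165], [-0.003, -0.143, -0.99, 1097.317], [0.0, 0.0, 0.0, 1.0]]
side [[400.5, 0.0, 253.2], [0.0, 400.5, 193.8], [0.0, 0.0, 1.0]] [[-0.946, -0.164, 0.28, 260.586], [-0.324, 0.528, -0.785, 719.543], [-0.02, -0.833, -0.553, 601.309], [0.0, 0.0, 0.0, 1.0]]
{'time': 0.1, 'joints': array([-1.28089004e+00,  2.64705369e-01,  1.60519649e+00,  4.93505742e-06,
        1.27373438e+00, -3.69091413e-02]), 'joint_vel': array([-0.00123706, -0.00088954, -0.00235068, -0.0005859 ,  0.00091081,
        0.00144035]), 'joint_efforts': array([-2.06633749e-04, -5.03619719e+01, -3.58071184e+01,  7.30599021e-02,
        2.33023072e-02, -4.48087110e-05]), 'ee_pos': array([ 216.51743785, -638.70161866,  256.21603236]), 'ee_rot': array([[ 9.47069972e-01,  3.21026686e-01, -5.79662722e-04],
       [ 3.21027199e-01, -9.47067948e-01,  1.95965837e-03],
       [ 8.01226455e-05, -2.04202109e-03, -9.99997912e-01]]), 'wrist_force': array([ 0.32344986, -0.31879356,  0.45637622]), 'torque': array([ 0.04439456, -0.01002487, -0.00463052]), 'gripper_force': 0.0, 'width': 88.23677065379472}
```

View pics/top0.png

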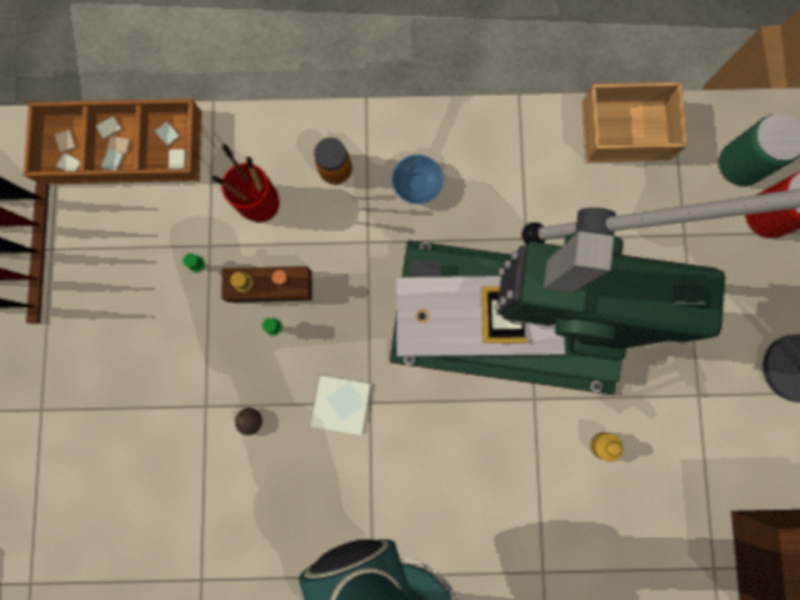

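View pics/side0.png

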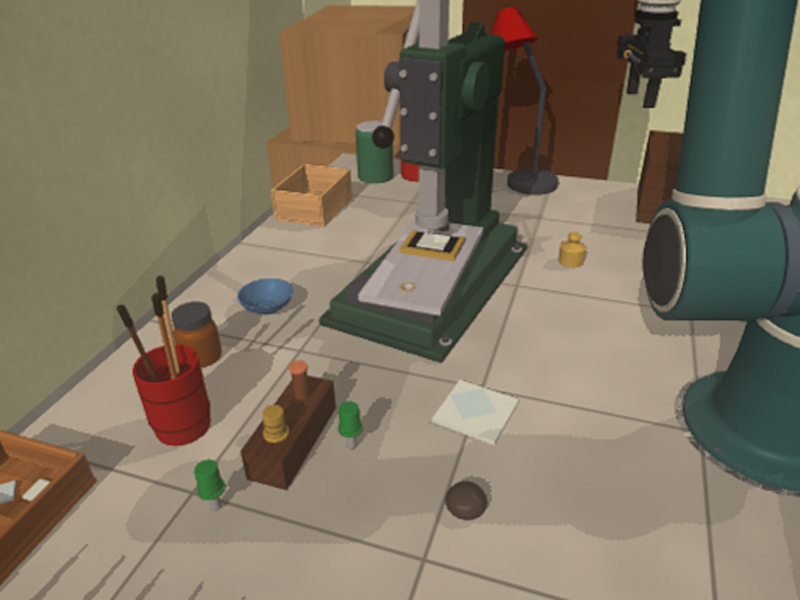

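The top view shows the brass pin at (241,282), the punch at (279,277), green look-alikes at (193,262) and (271,326), and the plate hole at (422,316). In the side view the pin is at (274,420) and the hole at (408,286). Both are 800x600 pixels.

```bash
cat > m.py <<'E'
from h import *
D={n:np.load(n+".npz") for n in("top","side")}
C={n:(D[n]["K"],D[n]["T"]) for n in D}
s=.64
def brass(n,c,r):
    f=D[n]["f"]; hsv=cv2.cvtColor(f,cv2.COLOR_RGB2HSV)
    m=cv2.inRange(hsv,(17,110,80),(32,255,255)); x,y=[int(v*s) for v in c]
    k=np.zeros_like(m);k[y-r:y+r,x-r:x+r]=255; m&=k
    ys,xs=np.nonzero(m); print(n,c,len(xs),xs.min(),xs.max(),ys.min(),ys.max(),xs.mean(),ys.mean()); return m,xs,ys
out={}
for nm,ct,cs,r in(("pin",(241,282),(274,420),16),("hole",(422,316),(408,286),8)):
    p={}
    for n,c in(("top",ct),("side",cs)):
        m,xs,ys=brass(n,c,r); p[n]=((xs.min()+xs.max())/2,(ys.min()+ys.max())/2)
    print(nm,p,tri(p["top"],C["top"],p["side"],C["side"]))
# plate edges (bright, low-saturation) in top view
f=D["top"]["f"]; hsv=cv2.cvtColor(f,cv2.COLOR_RGB2HSV)
m=cv2.inRange(hsv,(0,0,120),(179,40,255)); k=np.zeros_like(m);k[160:240,245:375]=255;m&=k
c=max(cv2.findContours(m,0,2)[0],key=cv2.contourArea)
w=np.array([onz(p[0],*C["top"],89)[:2] for p in c]);print("plate rect",cv2.minAreaRect(w.astype(np.float32)),cv2.boxPoints(cv2.minAreaRect(w.astype(np.float32))).round(1).tolist())
m2=cv2.inRange(hsv,(60,60,20),(90,255,130));k[:]=0;k[140:260,240:400]=255;m2&=k
P=[(408,242),(392,362),(614,392)]
print("foot corners",[onz((a*s,b*s),*C["top"],52)[:2].round(1) for a,b in P])
# block
m3=cv2.inRange(hsv,(0,60,20),(15,255,110));k[:]=0;k[160:200,135:205]=255;m3&=k
c=max(cv2.findContours(m3,0,2)[0],key=cv2.contourArea)
w=np.array([onz(p[0],*C["top"],50)[:2] for p in c]);print("block",cv2.minAreaRect(w.astype(np.float32)))
a=np.hstack([cv2.resize(D["top"]["f"][130:260,135:395],None,fx=3,fy=3)])
cv2.imwrite("pics/crop.png",cv2.resize(D["top"]["f"][145:255,240:400,::-1],(800,550),interpolation=cv2.INTER_CUBIC))
E
python3 m.py
```

```text
top (241, 282) 143 147 161 174 186 153.6993006993007 179.83916083916083
side (274, 420) 330 168 184 259 283 175.3060606060606 271.1484848484848
pin {'top': (np.float64(154.0), np.float64(180.0)), 'side': (np.float64(176.0), np.float64(271.0))} (array([586.24333073, 250.41738515,  64.89635441]), np.float64(0.5624275944293666))
top (422, 316) 3 267 268 203 205 267.3333333333333 204.0
side (408, 286) 10 256 265 181 185 259.7 183.4
hole {'top': (np.float64(267.5), np.float64(204.0)), 'side': (np.float64(260.5), np.float64(183.0))} (array([513.7444299 , -50.05025134,  94.1936347 ]), np.float64(4.999709853081122))
plate rect ((516.6079711914062, -150.59547424316406), (274.46636962890625, 132.8252716064453), 89.8001937866211) [[449.70001220703125, -287.6000061035156], [582.5, -288.1000061035156], [583.5, -13.600000381469727], [450.70001220703125, -13.100000381469727]]
foot corners [array([650.8, -37.3]), array([443.1,  -5.4]), array([ 384.1, -378.1])]
block ((582.177490234375, 209.99362182617188), (156.1830291748047, 60.351192474365234), 88.64554595947266)
```

View pics/crop.png

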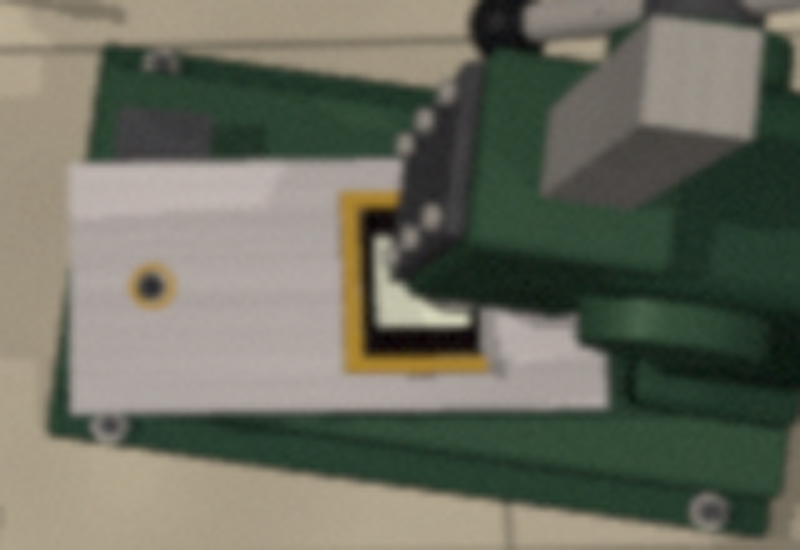

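The crop shows the plate's brass-ringed hole at (151,287), which is about (269.8,202.0) in the frame. The plate lies about 0.15 rad anticlockwise of the foot, matching the text. Next I'll refine the hole from both views.

```bash
cat > m2.py <<'E'
from h import *
D={n:np.load(n+".npz") for n in("top","side")}
C={n:(D[n]["K"],D[n]["T"]) for n in D}
p={}
for n,c in(("top",(270,202)),("side",(261,183))):
    f=D[n]["f"]; x,y=c; w=f[y-7:y+8,x-9:x+10].astype(float)
    sat=w.max(2)-w.min(2); bg=np.median(w.reshape(-1,3),axis=0)
    d=np.abs(w-bg).sum(2); wt=np.clip(d-45,0,None); Y,X=np.mgrid[y-7:y+8,x-9:x+10]
    p[n]=((wt*X).sum()/wt.sum(),(wt*Y).sum()/wt.sum()); print(n,p[n]); print((d>45).astype(int)) 
print(tri(p["top"],C["top"],p["side"],C["side"]),[onz(p[n],*C[n],89).round(1) for n in p])
s=status.sense(); R=np.array(s["ee_rot"]); print(R.round(4).tolist(),s["ee_pos"].round(1))
# wanted tool: y axis along world x-ish (block x)
E
python3 m2.py
```

```text
top (np.float64(269.6616417705907), np.float64(201.86830204193504))
[[0 0 0 0 0 0 0 0 0 0 0 0 0 0 0 0 0 0 0]
 [0 0 0 0 0 0 0 0 0 0 0 0 0 0 0 0 0 0 0]
 [0 0 0 0 0 0 0 0 0 0 0 0 0 0 0 0 0 0 0]
 [0 0 0 0 0 0 0 1 1 1 1 1 0 0 0 0 0 0 0]
 [0 0 0 0 0 0 1 1 1 1 1 1 1 0 0 0 0 0 0]
 [0 0 0 0 0 1 1 1 1 1 1 1 1 1 0 0 0 0 0]
 [0 0 0 0 0 1 1 1 1 1 1 1 1 1 0 0 0 0 0]
 [0 0 0 0 0 1 1 1 1 1 1 1 1 1 0 0 0 0 0]
 [0 0 0 0 0 1 1 1 1 1 1 1 1 1 0 0 0 0 0]
 [0 0 0 0 0 1 1 1 1 1 1 1 1 1 0 0 0 0 0]
 [0 0 0 0 0 0 1 1 1 1 1 1 1 0 0 0 0 0 0]
 [0 0 0 0 0 0 0 1 1 1 1 1 0 0 0 0 0 0 0]
 [0 0 0 0 0 0 0 0 0 0 0 0 0 0 0 0 0 0 0]
 [0 0 0 0 0 0 0 0 0 0 0 0 0 0 0 0 0 0 0]
 [0 0 0 0 0 0 0 0 0 0 0 0 0 0 0 0 0 0 0]]
side (np.float64(259.60393258426967), np.float64(183.2687265917603))
[[0 0 0 0 0 0 0 0 0 0 0 0 0 0 0 0 0 0 0]
 [0 0 0 0 0 0 0 0 0 0 0 0 0 0 0 0 0 0 0]
 [0 0 0 0 0 0 0 0 0 0 0 0 0 0 0 0 0 0 0]
 [0 0 0 0 0 0 0 0 0 0 0 0 0 0 0 0 0 0 0]
 [0 0 0 0 0 0 0 0 0 0 0 0 0 0 0 0 0 0 0]
 [0 0 0 0 0 1 1 1 0 1 1 1 1 0 0 0 0 0 0]
 [0 0 0 0 1 1 1 0 1 1 1 0 1 1 0 0 0 0 0]
 [0 0 0 0 1 1 1 0 0 1 1 0 0 1 0 0 0 0 0]
 [0 0 0 0 1 1 1 1 0 0 0 0 1 1 0 0 0 0 0]
 [0 0 0 0 0 1 1 1 1 1 1 1 1 0 0 0 0 0 0]
 [0 0 0 0 0 0 0 0 0 0 0 0 0 0 0 0 0 0 0]
 [0 0 0 0 0 0 0 0 0 0 0 0 0 0 0 0 0 0 0]
 [0 0 0 0 0 0 0 0 0 0 0 0 0 0 0 0 0 0 0]
 [0 0 0 0 0 0 0 0 0 0 0 0 0 0 0 0 0 0 0]
 [0 0 0 0 0 0 0 0 0 0 0 0 0 0 0 0 0 0 0]]
(array([518.89645074, -56.06516097,  88.98250283]), np.float64(3.3346311500799866)) [array([517.3, -56.5,  89. ]), array([520.6, -55.9,  89. ])]
[[0.9471, 0.321, -0.0006], [0.321, -0.9471, 0.002], [0.0001, -0.002, -1.0]] [ 216.5 -638.7  256.2]
```

Emit:
arm_command([
  [[0.0245,-0.0307,0],[0,0,5],0.088],
  [[0.049,-0.0614,0],[0,0,10],0.088],
  [[0.0735,-0.0921,0],[0,0,15],0.088],
  [[0.098,-0.1228,0],[0,0,18.7],0.088],
  [[0.1224,-0.1535,0],[0,0,18.7],0.088],
  [[0.147,-0.184,0],[0,0,18.7],0.088],
  [[0.1714,-0.215,0],[0,0,18.7],0.088],
  [[0.196,-0.2455,0],[0,0,18.7],0.088],
  [[0.222,-0.278,0],[0,0,18.7],0.088],
  [[0.245,-0.307,0],[0,0,18.7],0.088],
])

```text
time: 0.93
ee_pos: [350.1, -267.5, 257.0]
ee_rot: [[1.0, 0.0, -0.0], [0.0, -1.0, 0.001], [-0.0, -0.001, -1.0]]
wrist_force: [0.3, -0.1, -0.1]
width: 87.5
gripper_force: 0.0
```

Emit:
arm_command([
  [[0.006,-0.037,0],[0,0,0],0.088],
  [[0.012,-0.074,0],[0,0,0],0.088],
  [[0.018,-0.111,0],[0,0,0],0.088],
  [[0.024,-0.148,0],[0,0,0],0.088],
  [[0.03,-0.185,0],[0,0,0],0.088],
  [[0.036,-0.222,0],[0,0,0],0.088],
  [[0.042,-0.259,0],[0,0,0],0.088],
  [[0.048,-0.296,0],[0,0,0],0.088],
  [[0.054,-0.333,0],[0,0,0],0.088],
  [[0.06,-0.37,0],[0,0,0],0.088],
])

```text
time: 1.77
ee_pos: [409.5, 102.1, 257.2]
ee_rot: [[1.0, 0.001, 0.0], [0.001, -1.0, -0.0], [0.0, 0.0, -1.0]]
wrist_force: [-0.4, 0.1, 0.1]
width: 87.8
gripper_force: 0.0
```

Emit:
arm_command([
  [[0.0176,-0.015,0],[0,0,-7],0.06],
  [[0.0352,-0.03,0],[0,0,-14],0.06],
  [[0.053,-0.045,0],[0,0,-21],0.06],
  [[0.0704,-0.06,0],[0,0,-28],0.06],
  [[0.088,-0.075,0],[0,0,-35],0.06],
  [[0.1056,-0.09,0],[0,0,-42],0.06],
  [[0.123,-0.105,0],[0,0,-49],0.06],
  [[0.141,-0.12,0],[0,0,-56],0.06],
  [[0.158,-0.135,0],[0,0,-63],0.06],
  [[0.176,-0.15,0],[0,0,-70],0.06],
])

```text
time: 2.6
ee_pos: [586.3, 250.9, 256.6]
ee_rot: [[0.336, 0.942, -0.001], [0.942, -0.336, -0.001], [-0.001, -0.001, -1.0]]
wrist_force: [0.0, 0.1, -0.1]
width: 60.0
gripper_force: 0.0
```

Emit:
arm_command([
  [[0,0,0.025],[0,0,-7],0.06],
  [[0,0,0.05],[0,0,-14],0.06],
  [[0,0,0.075],[0,0,-20],0.06],
  [[0,0,0.1],[0,0,-20],0.06],
  [[0,0,0.12],[0,0,-20],0.06],
  [[0,0,0.14],[0,0,-20],0.06],
  [[0,0,0.155],[0,0,-20],0.06],
  [[0,0,0.167],[0,0,-20],0.06],
  [[0,0,0.176],[0,0,-20],0.06],
  [[0,0,0.182],[0,0,-20],0.06],
])

```text
time: 3.43
ee_pos: [585.4, 250.0, 74.1]
ee_rot: [[-0.0, 1.0, -0.001], [1.0, 0.0, -0.001], [-0.001, -0.001, -1.0]]
wrist_force: [-0.5, 0.3, -0.8]
width: 60.1
gripper_force: 0.0
```

```bash
python3 - <<'E'
from h import *
s=status.sense();print(s["ee_pos"],s["wrist_force"])
a,K,T=cam("top");b,K2,T2=cam("side")
def cr(f,K,T):
    u,v=proj(s["ee_pos"],K,T).astype(int);print(u,v)
    return cv2.resize(f[max(v-40,0):v+40,u-40:u+40,::-1],(400,400),interpolation=cv2.INTER_CUBIC)
cv2.imwrite("pics/g1.png",np.hstack([cr(a,K,T),cr(b,K2,T2)]))
E
```

```text
[585.38361476 250.01637021  74.05944639] [-0.48855168  0.34327038 -0.78815922]
153 179
176 267
```

View pics/g1.png

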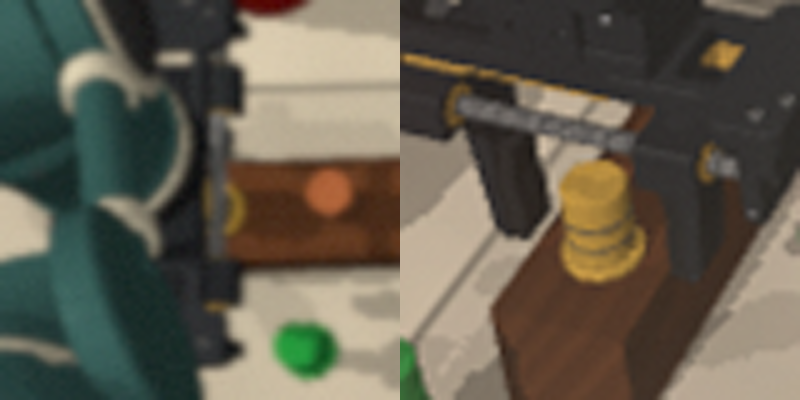

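The knob stands between the two fingers, its base near (603,245), about midway between the fingertips at (515,230) and (690,275). I'll close on it.

Emit:
arm_command([
  [[0,0,0],[0,0,0],0.045],
  [[0,0,0],[0,0,0],0.03],
  [[0,0,0],[0,0,0],0.02],
  [[0,0,0],[0,0,0],0.02],
  [[0,0,0],[0,0,0],0.02],
  [[0,0,0],[0,0,0],0.02],
  [[0,0,0],[0,0,0],0.02],
  [[0,0,0],[0,0,0],0.02],
  [[0,0,0],[0,0,0],0.02],
  [[0,0,0],[0,0,0],0.02],
], squeeze=20)

```text
time: 4.37
ee_pos: [586.5, 250.4, 76.1]
ee_rot: [[-0.0, 1.0, 0.001], [1.0, 0.0, 0.0], [0.0, 0.001, -1.0]]
wrist_force: [-0.2, -0.1, 4.9]
width: 25.3
gripper_force: 20.0
```

Emit:
arm_command([
  [[0,0,-0.005],[0,0,0],0.02],
  [[0,0,-0.012],[0,0,0],0.02],
  [[0,0,-0.022],[0,0,0],0.02],
  [[0,0,-0.035],[0,0,0],0.02],
  [[0,0,-0.05],[0,0,0],0.02],
  [[0,0,-0.067],[0,0,0],0.02],
  [[0,0,-0.085],[0,0,0],0.02],
  [[0,0,-0.103],[0,0,0],0.02],
  [[0,0,-0.117],[0,0,0],0.02],
  [[0,0,-0.125],[0,0,0],0.02],
])

```text
time: 5.2
ee_pos: [586.2, 250.6, 203.5]
ee_rot: [[-0.0, 1.0, 0.002], [1.0, 0.0, 0.001], [0.001, 0.002, -1.0]]
wrist_force: [0.1, -0.0, -1.9]
width: 25.6
gripper_force: 20.0
```

Emit:
arm_command([
  [[-0.02,-0.0044,0],[0,0,0],0.02],
  [[-0.052,-0.0114,0],[0,0,0],0.02],
  [[-0.088,-0.0193,0],[0,0,0],0.02],
  [[-0.125,-0.0274,0],[0,0,0],0.02],
  [[-0.162,-0.0355,0],[0,0,0],0.02],
  [[-0.199,-0.0436,0],[0,0,0],0.02],
  [[-0.236,-0.0517,0.01],[0,0,0],0.02],
  [[-0.27,-0.0591,0.02],[0,0,0],0.02],
  [[-0.295,-0.0646,0.027],[0,0,0],0.02],
  [[-0.306,-0.067,0.03],[0,0,0],0.02],
])

```text
time: 6.03
ee_pos: [516.6, -58.4, 169.1]
ee_rot: [[0.002, 1.0, -0.004], [1.0, -0.002, -0.0], [-0.0, -0.004, -1.0]]
wrist_force: [0.6, -0.0, -1.9]
width: 25.4
gripper_force: 20.0
```

```bash
cat > look.py <<'E'
from h import *
import sys
s=status.sense();print(s["ee_pos"].round(2),s["wrist_force"].round(2),s["torque"].round(3),s["width"])
b,K,T=cam("side"); np.savez("last.npz",f=b,K=K,T=T)
u0,v0=200,110
cv2.imwrite(sys.argv[1],cv2.resize(b[v0:v0+96,u0:u0+128,::-1],(800,600),interpolation=cv2.INTER_CUBIC))
E
python3 look.py pics/g2.png
```

```text
[516.63 -58.38 169.11] [ 0.6  -0.04 -1.91] [-0.008 -0.047 -0.01 ] 25.350727205550683
```

View pics/g2.png

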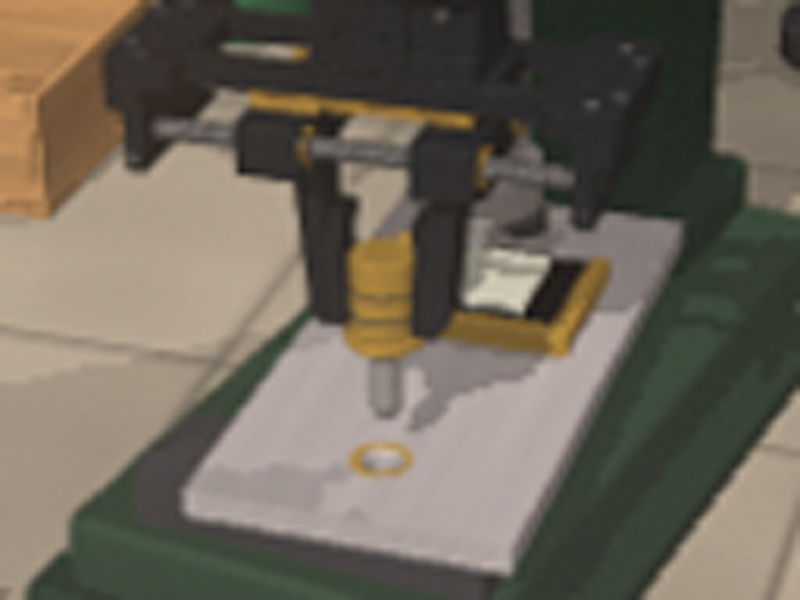

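The crop shows the pin upright in the fingers with its tip at about (387,413). The ringed hole is at (381,459). I'll take their offset on known planes, within this same view.

```bash
python3 - <<'E'
from h import *
d=np.load("last.npz");K,T=d["K"],d["T"]
f=lambda x,y:((x+.5)/6.25-.5+200,(y+.5)/6.25-.5+110)
h=onz(f(381,459),K,T,89)
s=status.sense();tz=s["ee_pos"][2]
print("hole",h)
for off in(58,59.5,61): 
    t=onz(f(387,415),K,T,tz-off);print(off,t,"delta",h-t)
print(proj(s["ee_pos"]-[0,0,59.5],K,T),f(387,415), s["ee_pos"])
for c in [(375,459),(381,455)]: print(onz(f(*c),K,T,89))
E
```

```text
hole [518.77207905 -57.60948116  89.        ]
58 [515.29884434 -54.97555042 110.91499412] delta [  3.47323471  -2.63393074 -21.91499412]
59.5 [516.07795069 -57.34462192 109.41499412] delta [  2.69412836  -0.26485924 -20.41499412]
61 [516.85705704 -59.71369343 107.91499412] delta [  1.91502201   2.10421227 -18.91499412]
[261.43872718 175.65101281] (261.5, 175.98000000000002) [516.68522687 -58.74790751 168.91499412]
[520.984356   -56.92858464  89.        ]
[519.67470507 -60.38166867  89.        ]
```

Emit:
arm_command([
  [[0,0,0],[0,0,0],0.02],
  [[0,0,0],[0,0,0],0.02],
  [[0,0,0],[0,0,0],0.02],
  [[0,0,0],[0,0,0],0.02],
  [[0,0,0],[0,0,0],0.02],
  [[0,0,0],[0,0,0],0.02],
  [[0,0,0],[0,0,0],0.02],
  [[0,0,0],[0,0,0],0.02],
  [[0,0,0],[0,0,0],0.02],
  [[0,0,0],[0,0,0],0.02],
])

```text
time: 6.92
ee_pos: [519.0, -55.8, 170.4]
ee_rot: [[-0.0, 1.0, -0.0], [1.0, 0.0, 0.0], [0.0, -0.0, -1.0]]
wrist_force: [0.2, -0.1, -1.5]
width: 25.2
gripper_force: 20.0
```

Emit:
arm_command([
  [[-0.0015,0,0.003],[0,0,0],0.02],
  [[-0.0015,0,0.006],[0,0,0],0.02],
  [[-0.0015,0,0.009],[0,0,0],0.02],
  [[-0.0015,0,0.012],[0,0,0],0.02],
  [[-0.0015,0,0.015],[0,0,0],0.02],
  [[-0.0015,0,0.017],[0,0,0],0.02],
  [[-0.0015,0,0.018],[0,0,0],0.02],
  [[-0.0015,0,0.018],[0,0,0],0.02],
  [[-0.0015,0,0.018],[0,0,0],0.02],
  [[-0.0015,0,0.018],[0,0,0],0.02],
])

```text
time: 7.75
ee_pos: [519.2, -57.3, 152.6]
ee_rot: [[-0.0, 1.0, 0.0], [1.0, 0.0, -0.0], [-0.0, 0.0, -1.0]]
wrist_force: [0.2, 1.2, -1.4]
width: 25.4
gripper_force: 20.0
```

```bash
sed -i 's/u0,v0=200,110/u0,v0=228,150/; s/v0:v0+96,u0:u0+128/v0:v0+48,u0:u0+64/' look.py; python3 look.py pics/g3.png
```

```text
[519.22 -57.3  152.59] [ 0.24  1.2  -1.4 ] [-0.03  -0.054 -0.009] 25.427735557815435
```

View pics/g3.png

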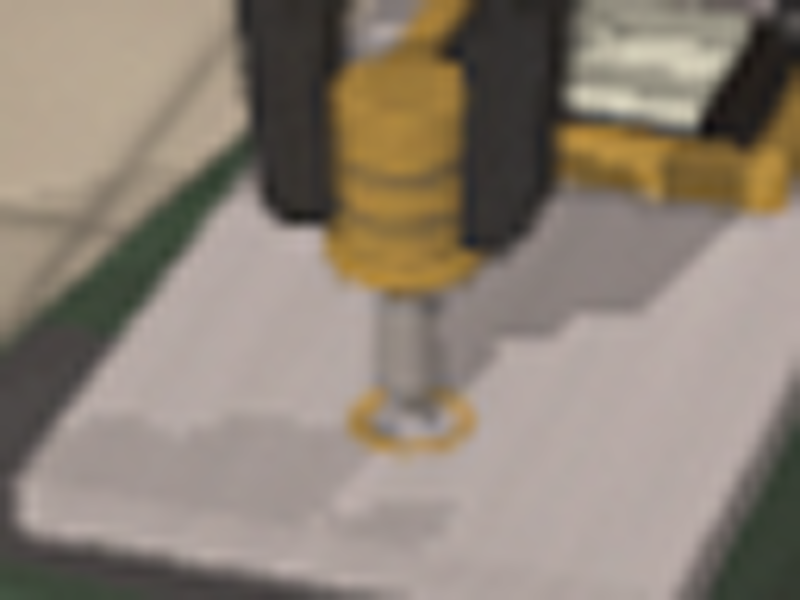

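The tip is inside the ring, at about (410,407) against a ring centre of (411,420). Allowing for the roughly 3.5 mm it still has to drop, it is centred, so I'll lower it gently.

Emit:
arm_command([
  [[0,0,0.001],[0,0,0],0.02],
  [[0,0,0.002],[0,0,0],0.02],
  [[0,0,0.003],[0,0,0],0.02],
  [[0,0,0.004],[0,0,0],0.02],
  [[0,0,0.005],[0,0,0],0.02],
  [[0,0,0.006],[0,0,0],0.02],
  [[0,0,0.007],[0,0,0],0.02],
  [[0,0,0.007],[0,0,0],0.02],
  [[0,0,0.007],[0,0,0],0.02],
  [[0,0,0.007],[0,0,0],0.02],
])

```text
time: 8.63
ee_pos: [519.1, -57.3, 145.4]
ee_rot: [[-0.0, 1.0, 0.0], [1.0, 0.0, 0.0], [0.0, 0.0, -1.0]]
wrist_force: [-0.1, -0.2, -2.7]
width: 25.1
gripper_force: 20.0
```

```bash
cat > s.py <<'E'
from h import *
s=status.sense();print(s["ee_pos"].round(2),s["wrist_force"].round(2),s["torque"].round(3),s["width"].round(2),s["time"])
E
python3 s.py
```

```text
Traceback (most recent call last):
  File "s.py", line 2, in <module>
    s=status.sense();print(s["ee_pos"].round(2),s["wrist_force"].round(2),s["torque"].round(3),s["width"].round(2),s["time"])
                                                                                               ^^^^^^^^^^^^^^^^
AttributeError: 'float' object has no attribute 'round'
```

Emit:
arm_command([
  [[0,0,0.001],[0,0,0],0.02],
  [[0,0,0.002],[0,0,0],0.02],
  [[0,0,0.003],[0,0,0],0.02],
  [[0,0,0.004],[0,0,0],0.02],
  [[0,0,0.005],[0,0,0],0.02],
  [[0,0,0.006],[0,0,0],0.02],
  [[0,0,0.006],[0,0,0],0.02],
  [[0,0,0.006],[0,0,0],0.02],
  [[0,0,0.006],[0,0,0],0.02],
  [[0,0,0.006],[0,0,0],0.02],
])

```text
time: 9.47
ee_pos: [519.2, -57.3, 139.5]
ee_rot: [[-0.0, 1.0, 0.0], [1.0, 0.0, -0.0], [-0.0, 0.0, -1.0]]
wrist_force: [0.9, -0.7, -1.8]
width: 25.6
gripper_force: 20.0
```

Emit:
arm_command([
  [[0,0,0.0005],[0,0,0],0.02],
  [[0,0,0.001],[0,0,0],0.02],
  [[0,0,0.0015],[0,0,0],0.02],
  [[0,0,0.002],[0,0,0],0.02],
  [[0,0,0.0025],[0,0,0],0.02],
  [[0,0,0.003],[0,0,0],0.02],
  [[0,0,0.003],[0,0,0],0.02],
  [[0,0,0.003],[0,0,0],0.02],
  [[0,0,0.003],[0,0,0],0.02],
  [[0,0,0.003],[0,0,0],0.02],
])

```text
time: 10.3
ee_pos: [519.1, -57.3, 136.5]
ee_rot: [[-0.0, 1.0, 0.0], [1.0, 0.0, -0.0], [-0.0, 0.0, -1.0]]
wrist_force: [0.3, -0.4, -1.6]
width: 25.1
gripper_force: 20.0
```

Emit:
arm_command([
  [[0,0,0.0002],[0,0,0],0.02],
  [[0,0,0.0004],[0,0,0],0.02],
  [[0,0,0.0006],[0,0,0],0.02],
  [[0,0,0.0008],[0,0,0],0.02],
  [[0,0,0.001],[0,0,0],0.02],
  [[0,0,0.001],[0,0,0],0.02],
  [[0,0,0.001],[0,0,0],0.02],
  [[0,0,0.001],[0,0,0],0.02],
  [[0,0,0.001],[0,0,0],0.02],
  [[0,0,0.001],[0,0,0],0.02],
])

```text
time: 11.13
ee_pos: [519.3, -57.3, 135.9]
ee_rot: [[-0.0, 1.0, 0.001], [1.0, 0.0, -0.0], [-0.0, 0.001, -1.0]]
wrist_force: [-1.1, -0.9, 4.8]
width: 25.6
gripper_force: 20.0
```

Emit:
arm_command([
  [[0,0.0005,-0.0002],[0,0,0],0.02],
  [[-0.0001,0.002,-0.0002],[0,0,0],0.02],
  [[-0.0001,0.004,-0.0002],[0,0,0],0.02],
  [[-0.0001,0.006,-0.0002],[0,0,0],0.02],
  [[-0.0002,0.008,-0.0002],[0,0,0],0.02],
  [[-0.0003,0.01,-0.0002],[0,0,0],0.02],
  [[-0.0004,0.012,-0.0002],[0,0,0],0.02],
  [[-0.0005,0.0135,-0.0002],[0,0,0],0.02],
  [[-0.0006,0.015,-0.0002],[0,0,0],0.02],
  [[-0.0007,0.016,-0.0002],[0,0,0],0.02],
])

```text
time: 11.97
ee_pos: [533.1, -58.0, 135.6]
ee_rot: [[-0.001, 1.0, -0.005], [1.0, 0.001, 0.0], [0.0, -0.005, -1.0]]
wrist_force: [-5.8, -0.2, 9.2]
width: 25.5
gripper_force: 20.2
```

```bash
sed -i 's/s\["width"\].round(2)/s["width"]/' s.py; python3 s.py
```

```text
[533.11 -58.01 135.62] [-5.81 -0.21  9.25] [-8.900e-02  1.431e+00 -1.000e-03] 25.476576397623727 11.9667
```

Emit:
arm_command([
  [[0,0,-0.0003],[0,0,0],0.02],
  [[0,0,-0.0003],[0,0,0],0.02],
  [[0,0,-0.0003],[0,0,0],0.02],
  [[0,0.0003,-0.0003],[0,0,0],0.02],
  [[0,0.0006,-0.0003],[0,0,0],0.02],
  [[0,0.0009,-0.0003],[0,0,0],0.02],
  [[-0.0001,0.0012,-0.0003],[0,0,0],0.02],
  [[-0.0001,0.0015,-0.0003],[0,0,0],0.02],
  [[-0.0001,0.0018,-0.0003],[0,0,0],0.02],
  [[-0.0002,0.002,-0.0003],[0,0,0],0.02],
])

```text
time: 12.8
ee_pos: [536.4, -58.2, 135.1]
ee_rot: [[-0.0, 1.0, -0.001], [1.0, 0.0, 0.0], [0.0, -0.001, -1.0]]
wrist_force: [-1.3, -1.1, -1.3]
width: 25.2
gripper_force: 20.0
```

Emit:
arm_command([
  [[0,0,0],[0,0,0],0.02],
  [[0,0,0],[0,0,0],0.02],
  [[0,0,0],[0,0,0],0.02],
  [[0,0,0],[0,0,0],0.02],
  [[0,0,0],[0,0,0],0.02],
  [[0,0,0],[0,0,0],0.02],
  [[0,0,0],[0,0,0],0.02],
  [[0,0,0],[0,0,0],0.02],
  [[0,0,0],[0,0,0],0.02],
  [[0,0,0],[0,0,0],0.02],
])

```text
time: 13.63
ee_pos: [537.1, -58.1, 135.9]
ee_rot: [[-0.0, 1.0, 0.0], [1.0, 0.0, 0.0], [0.0, 0.0, -1.0]]
wrist_force: [-1.4, 0.5, -3.0]
width: 25.0
gripper_force: 20.0
```

```bash
python3 s.py; python3 look.py pics/g4.png
```

```text
[537.09 -58.15 135.94] [-1.39  0.47 -2.99] [-0.06   0.18  -0.042] 24.991117708632625 13.6333
[537.09 -58.15 135.94] [-1.39  0.47 -2.99] [-0.06   0.18  -0.042] 24.991117708632625
```

View pics/g4.png

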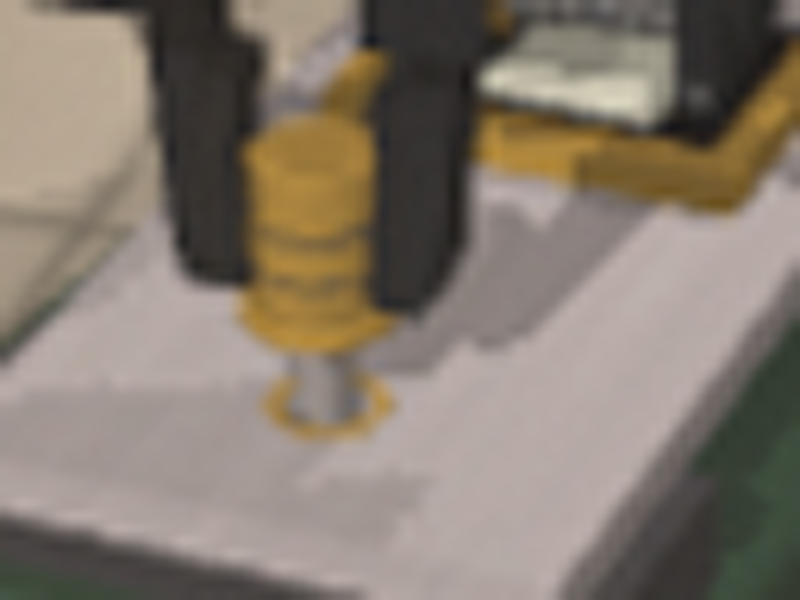

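The plate has come round with the pin, which sits in the ring at (325,405). I'll regain light contact and then sweep in small steps.

Emit:
arm_command([
  [[0,0,0.0001],[0,0,0],0.02],
  [[0,0,0.0002],[0,0,0],0.02],
  [[0,0,0.0003],[0,0,0],0.02],
  [[0,0,0.0004],[0,0,0],0.02],
  [[0,0,0.0005],[0,0,0],0.02],
  [[0,0,0.0005],[0,0,0],0.02],
  [[0,0,0.0005],[0,0,0],0.02],
  [[0,0,0.0005],[0,0,0],0.02],
  [[0,0,0.0005],[0,0,0],0.02],
  [[0,0,0.0005],[0,0,0],0.02],
])

```text
time: 14.52
ee_pos: [537.3, -58.2, 135.5]
ee_rot: [[-0.0, 1.0, 0.0], [1.0, 0.0, -0.0], [-0.0, 0.0, -1.0]]
wrist_force: [-0.1, -0.3, -2.4]
width: 25.5
gripper_force: 20.0
```

Emit:
arm_command([
  [[0,0,0.0001],[0,0,0],0.02],
  [[0,0,0.0002],[0,0,0],0.02],
  [[0,0,0.0003],[0,0,0],0.02],
  [[0,0,0.0004],[0,0,0],0.02],
  [[0,0,0.0005],[0,0,0],0.02],
  [[0,0,0.0006],[0,0,0],0.02],
  [[0,0,0.0006],[0,0,0],0.02],
  [[0,0,0.0006],[0,0,0],0.02],
  [[0,0,0.0006],[0,0,0],0.02],
  [[0,0,0.0006],[0,0,0],0.02],
])

```text
time: 15.35
ee_pos: [537.1, -58.2, 134.8]
ee_rot: [[-0.0, 1.0, 0.0], [1.0, 0.0, -0.0], [-0.0, 0.0, -1.0]]
wrist_force: [0.2, 0.6, -2.1]
width: 25.1
gripper_force: 20.0
```

Emit:
arm_command([
  [[0,0,0.0002],[0,0,0],0.02],
  [[0,0,0.0003],[0,0,0],0.02],
  [[0,0,0.0004],[0,0,0],0.02],
  [[0,0,0.0005],[0,0,0],0.02],
  [[0,0,0.0006],[0,0,0],0.02],
  [[0,0,0.0007],[0,0,0],0.02],
  [[0,0,0.0008],[0,0,0],0.02],
  [[0,0,0.0008],[0,0,0],0.02],
  [[0,0,0.0008],[0,0,0],0.02],
  [[0,0,0.0008],[0,0,0],0.02],
])

```text
time: 16.18
ee_pos: [537.1, -58.2, 134.0]
ee_rot: [[-0.0, 1.0, 0.0], [1.0, 0.0, -0.0], [-0.0, 0.0, -1.0]]
wrist_force: [-0.3, -0.6, -2.2]
width: 25.4
gripper_force: 20.0
```

Emit:
arm_command([
  [[0,0,0.0002],[0,0,0],0.02],
  [[0,0,0.0004],[0,0,0],0.02],
  [[0,0,0.0006],[0,0,0],0.02],
  [[0,0,0.0008],[0,0,0],0.02],
  [[0,0,0.001],[0,0,0],0.02],
  [[0,0,0.0012],[0,0,0],0.02],
  [[0,0,0.0014],[0,0,0],0.02],
  [[0,0,0.0014],[0,0,0],0.02],
  [[0,0,0.0014],[0,0,0],0.02],
  [[0,0,0.0014],[0,0,0],0.02],
])

```text
time: 17.02
ee_pos: [537.2, -58.2, 132.7]
ee_rot: [[-0.0, 1.0, 0.0], [1.0, 0.0, -0.0], [-0.0, 0.0, -1.0]]
wrist_force: [-0.5, -0.1, -1.3]
width: 25.4
gripper_force: 20.0
```

Emit:
arm_command([
  [[0,0,0.0003],[0,0,0],0.02],
  [[0,0,0.0006],[0,0,0],0.02],
  [[0,0,0.0009],[0,0,0],0.02],
  [[0,0,0.0012],[0,0,0],0.02],
  [[0,0,0.0015],[0,0,0],0.02],
  [[0,0,0.0018],[0,0,0],0.02],
  [[0,0,0.002],[0,0,0],0.02],
  [[0,0,0.002],[0,0,0],0.02],
  [[0,0,0.002],[0,0,0],0.02],
  [[0,0,0.002],[0,0,0],0.02],
])

```text
time: 17.85
ee_pos: [537.7, -58.3, 131.1]
ee_rot: [[-0.0, 1.0, 0.001], [1.0, 0.0, -0.0], [-0.0, 0.001, -1.0]]
wrist_force: [1.9, -0.8, 3.1]
width: 25.1
gripper_force: 20.0
```

Emit:
arm_command([
  [[0,0.0002,0],[0,0,0],0.02],
  [[0,0.0004,0],[0,0,0],0.02],
  [[0,0.0006,0],[0,0,0],0.02],
  [[0,0.0008,0],[0,0,0],0.02],
  [[0,0.001,0],[0,0,0],0.02],
  [[-0.0001,0.001,0],[0,0,0],0.02],
  [[-0.0001,0.001,0],[0,0,0],0.02],
  [[-0.0001,0.001,0],[0,0,0],0.02],
  [[-0.0001,0.001,0],[0,0,0],0.02],
  [[-0.0001,0.001,0],[0,0,0],0.02],
])

```text
time: 18.68
ee_pos: [538.1, -58.3, 130.3]
ee_rot: [[-0.0, 1.0, 0.0], [1.0, 0.0, 0.0], [0.0, 0.0, -1.0]]
wrist_force: [4.7, -1.4, -0.9]
width: 25.0
gripper_force: 20.0
```

Emit:
arm_command([
  [[0,0.0002,0],[0,0,0],0.02],
  [[0,0.0004,0],[0,0,0],0.02],
  [[0,0.0006,0],[0,0,0],0.02],
  [[0,0.0007,0],[0,0,0],0.02],
  [[0,0.0007,0],[0,0,0],0.02],
  [[-0.0002,0.0007,0],[0,0,0],0.02],
  [[-0.0002,0.0007,0],[0,0,0],0.02],
  [[-0.0002,0.0007,0],[0,0,0],0.02],
  [[-0.0002,0.0007,0],[0,0,0],0.02],
  [[-0.0002,0.0007,0],[0,0,0],0.02],
])

```text
time: 19.52
ee_pos: [538.4, -58.4, 130.4]
ee_rot: [[-0.0, 1.0, -0.001], [1.0, 0.0, 0.0], [0.0, -0.001, -1.0]]
wrist_force: [-0.7, -1.1, -1.8]
width: 25.7
gripper_force: 20.0
```

Lateral force is now near zero. I'll lower it further.

Emit:
arm_command([
  [[0,0,0.0005],[0,0,0],0.02],
  [[0,0,0.001],[0,0,0],0.02],
  [[0,0,0.0015],[0,0,0],0.02],
  [[0,0,0.002],[0,0,0],0.02],
  [[0,0,0.0025],[0,0,0],0.02],
  [[0,0,0.003],[0,0,0],0.02],
  [[0,0,0.003],[0,0,0],0.02],
  [[0,0,0.003],[0,0,0],0.02],
  [[0,0,0.003],[0,0,0],0.02],
  [[0,0,0.003],[0,0,0],0.02],
])

```text
time: 20.35
ee_pos: [538.6, -58.5, 127.4]
ee_rot: [[-0.0, 1.0, -0.0], [1.0, 0.0, 0.0], [0.0, -0.0, -1.0]]
wrist_force: [-0.5, 0.6, -1.4]
width: 25.5
gripper_force: 20.0
```

Emit:
arm_command([
  [[0,0,0.001],[0,0,0],0.02],
  [[0,0,0.002],[0,0,0],0.02],
  [[0,0,0.003],[0,0,0],0.02],
  [[0,0,0.004],[0,0,0],0.02],
  [[0,0,0.005],[0,0,0],0.02],
  [[0,0,0.006],[0,0,0],0.02],
  [[0,0,0.007],[0,0,0],0.02],
  [[0,0,0.008],[0,0,0],0.02],
  [[0,0,0.008],[0,0,0],0.02],
  [[0,0,0.008],[0,0,0],0.02],
])

```text
time: 21.18
ee_pos: [538.7, -58.5, 119.3]
ee_rot: [[-0.0, 1.0, -0.0], [1.0, 0.0, 0.0], [0.0, -0.0, -1.0]]
wrist_force: [-0.4, -1.0, -2.9]
width: 25.1
gripper_force: 20.0
```

Emit:
arm_command([
  [[0,0,0.0005],[0,0,0],0.02],
  [[0,0,0.001],[0,0,0],0.02],
  [[0,0,0.0015],[0,0,0],0.02],
  [[0,0,0.002],[0,0,0],0.02],
  [[0,0,0.0025],[0,0,0],0.02],
  [[0,0,0.003],[0,0,0],0.02],
  [[0,0,0.0035],[0,0,0],0.02],
  [[0,0,0.0035],[0,0,0],0.02],
  [[0,0,0.0035],[0,0,0],0.02],
  [[0,0,0.0035],[0,0,0],0.02],
])

```text
time: 22.02
ee_pos: [538.7, -58.5, 116.0]
ee_rot: [[-0.0, 1.0, -0.0], [1.0, 0.0, 0.0], [0.0, -0.0, -1.0]]
wrist_force: [-1.1, -0.1, -2.6]
width: 25.6
gripper_force: 20.0
```

Emit:
arm_command([
  [[0,0,0.0002],[0,0,0],0.02],
  [[0,0,0.0004],[0,0,0],0.02],
  [[0,0,0.0006],[0,0,0],0.02],
  [[0,0,0.0008],[0,0,0],0.02],
  [[0,0,0.001],[0,0,0],0.02],
  [[0,0,0.0012],[0,0,0],0.02],
  [[0,0,0.0014],[0,0,0],0.02],
  [[0,0,0.0014],[0,0,0],0.02],
  [[0,0,0.0014],[0,0,0],0.02],
  [[0,0,0.0014],[0,0,0],0.02],
])

```text
time: 22.85
ee_pos: [539.1, -58.6, 115.1]
ee_rot: [[-0.0, 1.0, 0.001], [1.0, 0.0, -0.0], [-0.0, 0.001, -1.0]]
wrist_force: [-0.5, -0.4, 1.8]
width: 25.1
gripper_force: 20.0
```

It has met the plate at z 115, as predicted, so I'll release and retreat.

Emit:
arm_command([
  [[0,0,0],[0,0,0],0.027],
  [[0,0,0],[0,0,0],0.03],
  [[0,0,0],[0,0,0],0.04],
  [[0,0,0],[0,0,0],0.05],
  [[0,0,0],[0,0,0],0.055],
  [[0,0,0],[0,0,0],0.055],
  [[0,0,0],[0,0,0],0.055],
  [[0,0,0],[0,0,0],0.055],
  [[0,0,0],[0,0,0],0.055],
  [[0,0,0],[0,0,0],0.055],
])

```text
time: 23.68
ee_pos: [538.8, -58.5, 114.7]
ee_rot: [[-0.0, 1.0, -0.0], [1.0, 0.0, 0.0], [0.0, -0.0, -1.0]]
wrist_force: [-0.7, -0.1, 0.2]
width: 55.4
gripper_force: 0.0
```

Emit:
arm_command([
  [[0,0,-0.005],[0,0,0],0.055],
  [[0,0,-0.012],[0,0,0],0.055],
  [[0,0,-0.022],[0,0,0],0.055],
  [[0,0,-0.035],[0,0,0],0.055],
  [[0,0,-0.05],[0,0,0],0.055],
  [[0,0,-0.065],[0,0,0],0.055],
  [[0,0,-0.08],[0,0,0],0.055],
  [[0,0,-0.09],[0,0,0],0.055],
  [[0,0,-0.1],[0,0,0],0.055],
  [[0,0,-0.1],[0,0,0],0.055],
])

```text
time: 24.52
ee_pos: [540.3, -58.7, 217.8]
ee_rot: [[-0.0, 1.0, 0.005], [1.0, 0.0, -0.001], [-0.001, 0.005, -1.0]]
wrist_force: [-0.0, 0.8, 0.3]
width: 54.9
gripper_force: 0.0
```

```bash
python3 look.py pics/g5.png
```

```text
[540.27 -58.72 217.77] [-0.04  0.85  0.26] [-0.057 -0.168 -0.012] 54.88076552899207
```

View pics/g5.png

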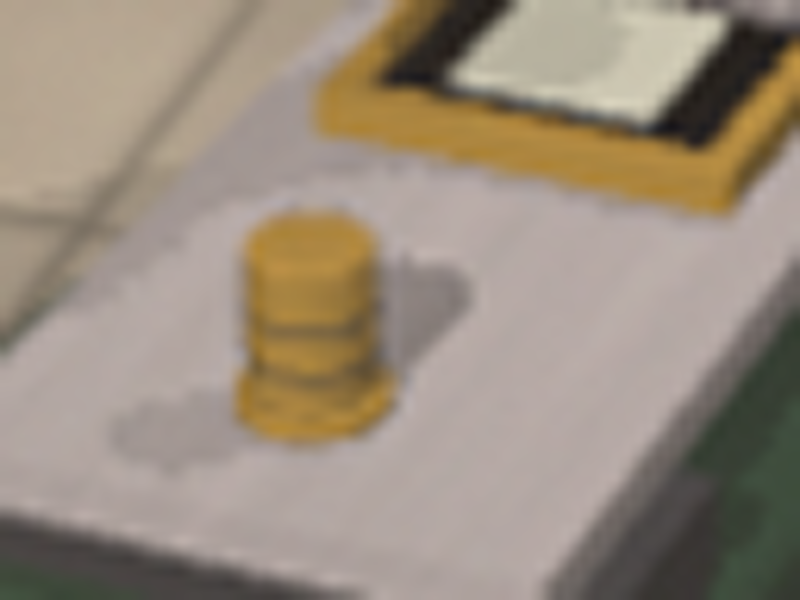

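The pin stands upright with its collar flush on the plate, at about (315,405). The gripper is clear and nothing is touching, so I'll hand in.

```bash
python3 -c "
from bench import workorder
print(workorder.sign_off())"
```

```text
the job is handed in; nothing more can be done
None
```

The lock pin is through the swing plate and fully home in the index strip's hidden hole, collar flush on the plate and let go; the job was handed in at about 25 s, with a brief peak of roughly 11 N bearing on the pin during the first sweep.

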